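# Hold a scored glass strip over the nose of the breaking table

### The arm

A 7-joint arm with a two-finger parallel gripper is mounted at the origin on the work surface. World frame = base frame: x ahead of the robot, y to its left, z up, the work surface at z = 0. Lengths are in m, angles in rad, forces in N, time in s.
With the tool pointing down it reaches from about 0.425 to 0.925 m from the base axis. Payload 6.8 kg.
Tool frame: the origin (TCP) lies at the very end of the fingers, on their centre line; the grasp point (between the pads) lies 19 mm behind it (tcp_to_grasp is the distance from the TCP to the grasp point, in m); z points along the fingers, y is the direction in which the jaws open and shut (so a half turn about z gives the same grasp; the last joint's range is limited). The gripper opens to 85 mm and grips with 20 to 120 N. Pads are 22 mm wide; open, the fingers measure 114 mm over their backs; the gripper's body (76 mm by 85 mm) begins 54 mm behind the grasp point. The pads swing forward as they close: fully open they stand 13 mm farther back than shut.
Start: joints at [1.174, 0.477, 0.022, 1.555, -0.011, 1.109, -0.083], TCP at [0.192, -0.647, 0.231] pointing down, gripper open.
Joint ranges: [-2.96, 2.96], [-0.34, 2.1], [-1.41, 1.46], [0.24, 2.44], [-1.37, 4.51], [0.17, 1.92], [-2.96, 2.96]. Speed limits (rad/s): [2.39, 2.39, 3.14, 3.14, 3.14, 3.14, 3.14].

### API

Orientations are given as a unit quaternion [w, x, y, z].
In Python, from station import * gives the robot as it stands.
- The arm moves only by the tool apply_moves, never from a script. Its argument "increments" is one flat list of numbers, 5 for each row, row after row: the finger opening in mm, from 0 to 85.4, then the shift along the tool's x, y, z in mm, then the turn about the tool's z in degrees. In form: [claw, tx, ty, tz, roll, claw, tx, ty, tz, roll, ...]. A call has 1 to 12 rows; each row shifts and turns the pose as measured when the row begins, along the tool's axes as they then stand; what a row does not reach is not made up. A row lasts 1/8 s, in which the tool goes at most 62.5 mm and 10.7 degrees, less where a joint would pass 70% of its speed; a pose out of reach is approached as far as the arm can. A call with a gripper value outside its range is refused whole. The fingers move at their own pace and stop on an object; "squeeze" is the grip in N (left out, the last holds). Time passes only in rows, so rows that do not move let the fingers close. It gives the time, the measured TCP pose, the force and the opening at its end, in the units of the state.
- get_obs(): the state, without advancing time (a new reading comes with each control period).
- read_camera(name): name is "side" or "top" or "wrist"; returns (picture, depth): 400x640x3 uint8, blue, green, red; 400x640 float32, m along the optical axis (not along the pixel's ray), 0 where there is no reading.
- get_calibration(name): a dict with "mtx" (3x3 intrinsics, pixels), "camera_from_world" (4x4, takes a point from world to camera coordinates); the wrist camera has in their place "T_tool_cam" (4x4, takes a point from camera to tool coordinates, whose origin is the TCP and whose axes are the flange's). Camera axes: x right, y down, z forward; pixel columns grow to the right and rows downward; lengths in m; the calibration is good to about 2 mm. A picture is of the moment at which its call begins: read the wrist's pose just before it. get_calibration takes no time and is no camera call.
- hand_in(): hands the job in, once; it reports no verdict.
Trained networks look in the newest picture that a camera, given by its name, has taken for a name from the list of things; names that differ only in an ending like _2 or _b are one class to them, and where a whole thing is asked for, a point or a joint stands for the part that bears it (a point fixed in the world has none). Each returns a list of dicts, best first, with "p" (0 to 1); they miss things now and then, are a little off and sometimes report something else, mostly with a low value. They report only what shows in the picture. A call takes as long as a camera call.
- outline_of(camera, thing): "pixels" (400x640 bool, what is visible of it) and "extent" ([centre column, centre row, width, height] in pixels, round what is visible of it).
The state is a dict: "t": time; "q": joint angles; "joint_vel": joint speeds; "joint_torque": joint torques, N m; "eef_pos": TCP position; "tool_rot": TCP orientation; "contact_force": force on the tool from outside, world axes, zero at the start; "torque": the same for the moment, N m; "gripper_width": opening from 0.0 (shut) to 1.0 (fully open).
Only numpy, scipy, OpenCV 4.12 (cv2) and the standard library are available. Lean on these libraries where they do the work, as an engineer would, in place of code of your own. Each camera call takes 0.05 s, during which the arm holds its last target.

### The job

The long scored glass strip on the breaking table is to be snapped by a colleague. Slide it outward along the table, keeping it flat on the plate, until the dark score line across it lies right over the outer edge of the steel nose and the strip is square to that edge, and finish still holding its tail flat on the plate: the longer end then hangs free over the catch tray and would tip down if you let go. Do not lift it or let it tip on the way, and leave the other things where they are.

Things in the scene. Friction and masses are not known exactly. Their poses are not given: they have to be found in the camera images.
- breaking_table: glass-breaking table, screwed to the bench: a flat black plate 270 mm long (along its x) and 200 mm wide, top 75 mm above the bench, edged at its outer end by a flush steel nose bar 12 mm wide; beyond the nose, low down, a grey-felt-lined steel catch tray 195 mm long with 26 mm rims. Origin on the bench right below the middle of the nose's outer edge; x points outward over the tray, the plate spans x from -270 mm to 0 and y from -100 to +100 mm.
- nose (a point): middle of the outer top edge of the steel nose, at plate height (75 mm above the bench); x points level outward over the catch tray, y along the edge, z up
- strip_mid (a point): centre (half-way up) of the scored glass strip, pale green glass, 260 mm long (its x), 38 mm wide (its y), 10 mm thick, about 0.26 kg, lying flat on the plate; its x points roughly outward. It is the longer of the two pieces of glass there and the only one with a line across it.
- score_line (a point): middle of the score line on the strip's top face, a straight dark line 2 mm wide across the whole width; axes as the strip's. It lies 20 mm behind the strip's middle: 150 mm of glass ahead of it (outward), 110 mm behind it (the tail). Once the line is at the nose the strip's centre of mass is 20 mm beyond the edge.
- strip: the same scored glass strip; origin at the centre of its underside, x along its length towards the outward end
- offcut: short plain piece of the same glass, 100 x 25 x 10 mm, lying on the plate near its side edge at about y = -85 mm of the table; leave alone; origin at the centre of its underside
- pliers: glass-running pliers, 205 mm long, 60 mm wide, 18 mm high, lying on the bench beside the breaking table; leave alone; origin underneath, mid-length
- cutter: glass scoring pen, 130 x 12 x 12 mm, lying on the bench beside the breaking table; leave alone; origin underneath
- tube_rack: white and violet microtube rack, 85 x 125 x 50 mm; leave alone; origin at the centre of its underside
- blank_box: grey open compartment box of glass squares, 100 x 130 x 35 mm; leave alone; origin at the centre of its underside
- beaker: glass beaker, 72 mm across, 95 mm high; leave alone; origin at the centre of its underside
- solvent_bottle: amber bottle, 68 mm across, 160 mm high; leave alone; origin at the centre of its underside
- notebook: closed blue notebook, 100 x 140 x 14 mm; leave alone; origin at the centre of its underside

How it is judged:
At the end, for the whole second after the job is handed in: The score line is within 4 mm of the nose's outer edge, the strip square to it within 0.06 rad, its whole width on the nose, level within 0.03 rad, resting on the plate (height within 3 mm, over 0.3 N on it), at rest, and held by the fingers behind the edge, over 2 N (x of score_line in the frame of nose between -0.004 and 0.004 m and y of score_line in the frame of nose between -0.081 and 0.081 m and angle between the x axis of strip and the x axis of nose, either way round below 0.06 rad and angle between strip's own z axis and vertical below 0.03 rad and z of strip_mid in the frame of nose between 0.002 and 0.008 m and contact force between strip and breaking_table above 0.3 N and contact force between the fingers and strip above 2 N and x of the grasp point in the frame of nose below 0 m and linear speed of strip below 0.01 m/s); the arm keeps its last pose, push and grip.
It fails at once if the strip tips (more than 0.12 rad from level) (angle between strip's own z axis and vertical above 0.12 rad).
It fails at once if the strip is lifted off the plate (its middle more than 10 mm above its resting height) (z of strip_mid in the frame of nose above 0.015 m).
It fails at once if another thing is disturbed (moved more than 30 mm) (distance of any of offcut, pliers, cutter, tube_rack, blank_box, beaker, solvent_bottle, notebook from where it was at the start of the episode above 0.03 m).
It also fails if it takes over 38 s, if anything falls off the work surface, if the arm or the gripper's body presses on something with over 40 N, if the wrist force passes 120 N, or if a joint passes its speed limit or range.

## Working session

There is one attempt and no reset: what is moved stays moved. The work goes in short steps, Python scripts to look and compute and a tool call to move; the robot and the scene stay as the last step left them, time stands still between calls to the robot, and variables do not carry over. Pictures are saved under pics/ and viewed, and the job is handed in when it is done.

Besides the shell and the picture viewer there is one more tool, called after "Call:" as name(argument=value, ...) on one line, values as JSON. apply_moves: Moves the arm, as the interface text tells. Its arguments: {"type":"object","properties":{"increments":{"type":"array"},"squeeze":{"type":"number"}},"required":["increments"]}

```bash
mkdir -p pics; ls
python3 - <<'E'
from station import *
import cv2,numpy as np
o=get_obs();print({k:np.round(v,3) for k,v in o.items()})
for c in ["top","side"]:
    im,d=read_camera(c);cv2.imwrite(f"pics/{c}0.png",im);np.save(f"pics/{c}0.npy",d)
    k=get_calibration(c);print(c,np.round(k["mtx"],1).tolist(),np.round(k["camera_from_world"],3).tolist())
    for th in ["strip","score_line","breaking_table"]:
        r=outline_of(c,th);print(th,[(round(x["p"],2),np.round(x["extent"])) for x in r[:3]])
        if r: np.save(f"pics/{c}_{th}.npy",r[0]["pixels"])
print(np.round(get_calibration("wrist")["T_tool_cam"],3))
E
```

```text
pics
{'t': np.float64(0.0), 'q': array([ 1.174,  0.478,  0.022,  1.556, -0.012,  1.109, -0.083]), 'joint_vel': array([ 0.   ,  0.   ,  0.001, -0.   , -0.001,  0.001, -0.001]), 'joint_torque': array([-1.0000e-03, -5.9645e+01,  1.6080e+00, -2.8119e+01,  1.2000e-02,
        1.0000e-02, -0.0000e+00]), 'eef_pos': array([ 0.192, -0.646,  0.23 ]), 'tool_rot': array([-0.001,  0.99 ,  0.144, -0.   ]), 'contact_force': array([ 0.177,  0.203, -1.527]), 'torque': array([ 0.006, -0.03 ,  0.003]), 'gripper_width': np.float64(1.002)}
top [[499.1, 0.0, 310.6], [0.0, 499.1, 197.6], [0.0, 0.0, 1.0]] [[0.0, -1.0, 0.006, -0.007], [-0.983, -0.001, -0.184, 0.54], [0.184, -0.005, -0.983, 1.586], [0.0, 0.0, 0.0, 1.0]]
strip [(0.55, array([280., 174.,  80.,  25.]))]
score_line [(0.64, array([280., 175.,  79.,  29.]))]
breaking_table [(0.81, array([299., 192., 150.,  92.])), (0.6, array([286., 237.,  41.,   9.]))]
side [[386.5, 0.0, 326.4], [0.0, 386.5, 201.9], [0.0, 0.0, 1.0]] [[-0.959, -0.282, 0.004, 0.54], [-0.22, 0.738, -0.638, 0.199], [0.176, -0.613, -0.77, 1.041], [0.0, 0.0, 0.0, 1.0]]
strip [(0.75, array([298., 234.,  27.,  84.]))]
score_line [(0.81, array([298., 234.,  30.,  81.]))]
breaking_table [(0.7, array([311., 241.,  94., 141.]))]
[[-0.001 -0.96  -0.28   0.071]
 [ 1.    -0.    -0.001 -0.   ]
 [ 0.001 -0.28   0.96  -0.144]
 [ 0.     0.     0.     1.   ]]
```

View pics/top0.png

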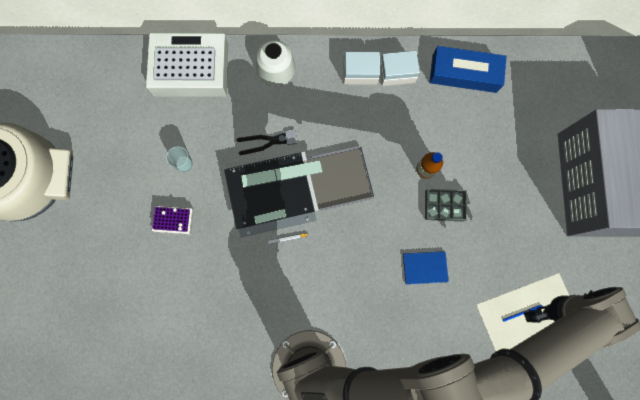

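View pics/side0.png

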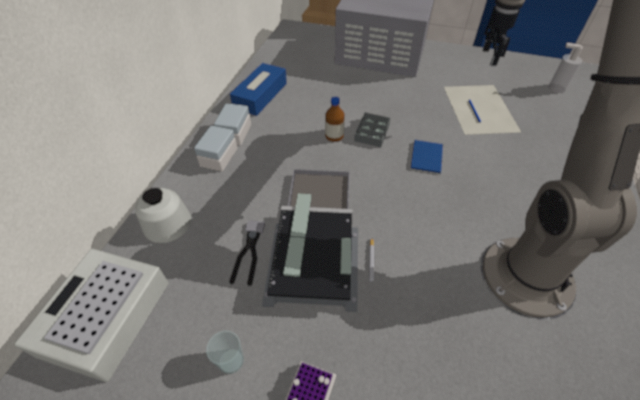

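```bash
cat > h.py <<'E'
from station import *
import cv2,numpy as np
from scipy.spatial.transform import Rotation as R
def T_world_tool(o):
    q=o["tool_rot"];T=np.eye(4);T[:3,:3]=R.from_quat([q[1],q[2],q[3],q[0]]).as_matrix();T[:3,3]=o["eef_pos"];return T
def world_from_cam(c,o=None):
    k=get_calibration(c)
    return (T_world_tool(o)@k["T_tool_cam"]) if c=="wrist" else np.linalg.inv(k["camera_from_world"])
def plane(c,uv,z,o=None):
    T=world_from_cam(c,o);K=get_calibration(c)["mtx"]
    uv=np.atleast_2d(uv).astype(float)
    r=np.c_[(uv[:,0]-K[0,2])/K[0,0],(uv[:,1]-K[1,2])/K[1,1],np.ones(len(uv))]@T[:3,:3].T
    s=(z-T[2,3])/r[:,2];return T[:3,3]+r*s[:,None]
def proj(c,P,o=None):
    T=np.linalg.inv(world_from_cam(c,o));K=get_calibration(c)["mtx"]
    p=np.atleast_2d(P)@T[:3,:3].T+T[:3,3];p=p@K.T;return p[:,:2]/p[:,2:]
E
python3 - <<'E'
from h import *
im=cv2.imread("pics/top0.png")
m=np.load("pics/top_strip.npy")
r=cv2.minAreaRect(np.argwhere(m)[:,::-1].astype(np.float32));print(r)
print(plane("top",cv2.boxPoints(r),.085).round(3))
cv2.imwrite("pics/topz.png",cv2.resize(im[120:260,215:385],None,fx=4.5,fy=4.2,interpolation=cv2.INTER_CUBIC))
side=cv2.imread("pics/side0.png")
cv2.imwrite("pics/sidez.png",cv2.resize(side[160:310,225:385],None,fx=4,fy=4,interpolation=cv2.INTER_CUBIC))
E
```

```text
((280.9351806640625, 173.65159606933594), (13.466594696044922, 81.21111297607422), 79.4608154296875)
[[ 0.609  0.223  0.085]
 [ 0.659 -0.035  0.085]
 [ 0.615 -0.043  0.085]
 [ 0.565  0.214  0.085]]
```

View pics/topz.png

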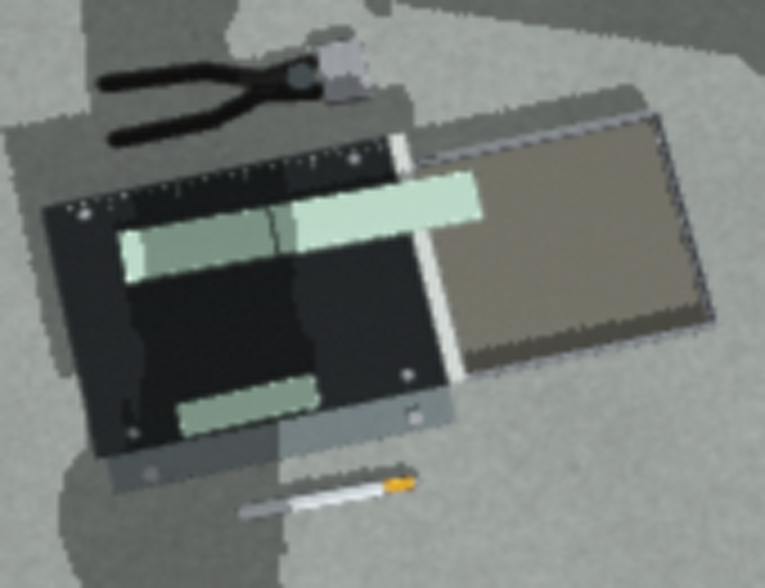

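View pics/sidez.png

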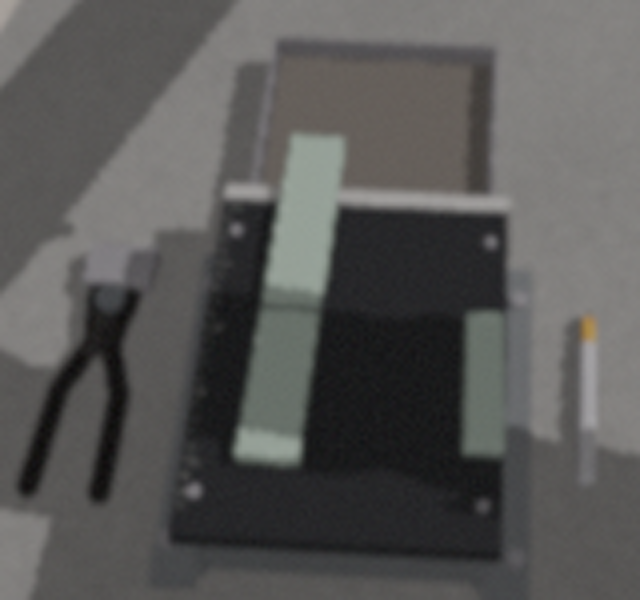

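Run:
```python
from h import *
n=plane("top",[(305.7,151.7),(318.8,210.5)],.075)
print("nose",n.round(3),n.mean(0).round(3)); d=n[0]-n[1];print(np.hypot(*d[:2]), "out dir ang",np.degrees(np.arctan2(-d[0],d[1])))
t=np.array([-.0,0]); 
s=plane("top",cv2.boxPoints(((280.9,173.7),(13.47,81.2),79.46)),.085)
a=(s[1]+s[2])/2-(s[0]+s[3])/2;print("strip ang",np.degrees(np.arctan2(a[1],a[0])),s.mean(0))
T=T_world_tool(get_obs());print(T.round(3))
```

```text
nose [[ 0.688  0.01   0.075]
 [ 0.493 -0.032  0.075]] [ 0.591 -0.011  0.075]
0.20010014781801497 out dir ang -77.73119334536254
strip ang -79.06462907172144 [0.61190502 0.08984971 0.085     ]
[[ 0.959  0.285 -0.     0.192]
 [ 0.285 -0.959  0.    -0.647]
 [ 0.    -0.    -1.     0.231]
 [ 0.     0.     0.     1.   ]]
```

Call:
apply_moves(increments=[85, 50, 0, -8, -4.5, 85, 55, 0, -8, -4.7, 85, 55, 0, -8, -4.7, 85, 55, 0, -8, -4.7, 85, 55, 0, -8, -4.7, 85, 55, 0, 0, -4.7, 85, 55, 0, 0, -4.7, 85, 55, 0, 0, -4.7, 85, 55, 0, 0, -4.7, 85, 55, 0, 0, -4.7])

```text
t: 1.65
eef_pos: [0.6167, -0.3173, 0.2707]
tool_rot: [0.001, 0.848, 0.53, -0.002]
contact_force: [0.4, -0.2, -0.0]
gripper_width: 1.0
```

Call:
apply_moves(increments=[85, 50, -7, 0, -4.3, 85, 50, -7, 0, -4.3, 85, 50, -7, 0, -4.3, 85, 50, -7, 0, -4.3, 85, 50, -7, 0, -4.3, 85, 50, -7, 0, -4.3, 85, 50, -7, 0, -4.3, 85, 50, -7, 0, -4.3, 85, 40, -7, 0, -4])

```text
t: 2.78
eef_pos: [0.6214, 0.1341, 0.269]
tool_rot: [0.001, 0.617, 0.787, -0.001]
contact_force: [0.7, -0.3, 0.2]
gripper_width: 0.997
```

Run:
```python
from h import *
o=get_obs();T=T_world_tool(o);print(T.round(3),o["t"],np.abs(o["joint_vel"]).max())
im,d=read_camera("wrist");cv2.imwrite("pics/w1.png",im);np.save("pics/w1d.npy",d);np.save("pics/w1o.npy",o,allow_pickle=True)
```

```text
[[-0.239  0.971  0.001  0.621]
 [ 0.971  0.239 -0.002  0.134]
 [-0.003  0.    -1.     0.269]
 [ 0.     0.     0.     1.   ]] 2.775 0.3350215087850101
```

View pics/w1.png

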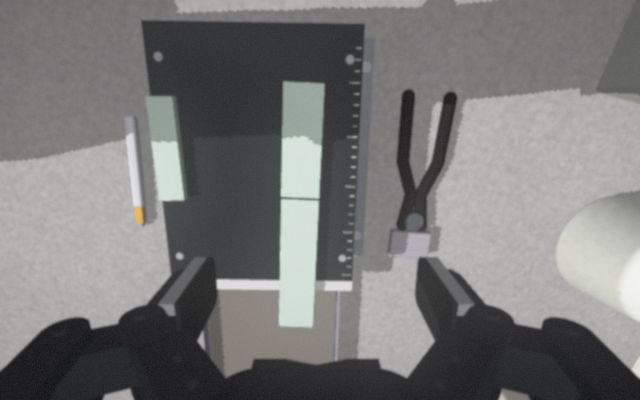

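```bash
cat > meas.py <<'E'
from h import *
def meas(tag):
    o=get_obs();im,d=read_camera("wrist");cv2.imwrite(f"pics/{tag}.png",im)
    r=outline_of("wrist","strip");print("p",[round(x["p"],2) for x in r])
    np.savez(f"pics/{tag}.npz",m=r[0]["pixels"] if r else 0,d=d,**o)
    print("jv",np.abs(o["joint_vel"]).max(),"t",o["t"],"pos",o["eef_pos"].round(4),"yaw",T_world_tool(o)[:2,0].round(4))
E
python3 - <<'E'
from meas import *
meas("w2")
m=np.load("pics/w2.npz")
im=cv2.imread("pics/w2.png")
v=im.copy();v[m["m"]]=(0,0,255);x=np.hstack([cv2.resize(im[60:350,130:370],None,fx=1.6,fy=2),cv2.resize(v[60:350,130:370],None,fx=1.6,fy=2)])
cv2.imwrite("pics/w2z.png",x)
E
```

```text
p [0.85]
jv 0.023435663801757736 t 2.825 pos [0.6186 0.1412 0.2693] yaw [-0.2494  0.9684]
```

View pics/w2z.png

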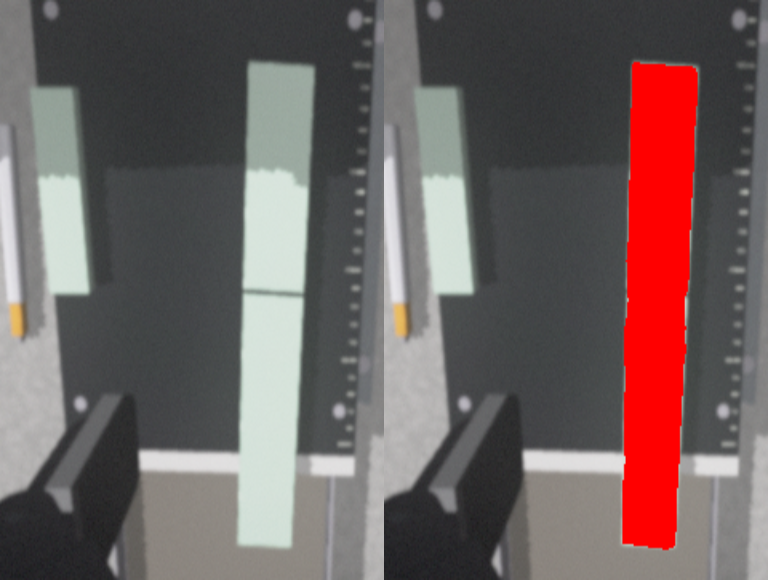

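```bash
cat >> meas.py <<'E'
def fitline(P): # P Nx3 -> centre, dir
    P=P[:,:2];c=np.median(P,0);
    l=cv2.fitLine(P.astype(np.float32),cv2.DIST_HUBER,0,1e-4,1e-4).ravel();return l[2:],l[:2]
def subrow(g,c,r0,r1,mode):
    col=cv2.GaussianBlur(g,(3,3),0)[r0:r1,c]
    if mode=="min":
        w=np.clip(np.median(col)-col-10,0,None);
    else:
        w=np.clip(-np.gradient(col)-3,0,None)   # falling edge downwards
    if w.sum()<5:return None
    k=w.argmax();s=slice(max(0,k-2),k+3);return r0+(w[s]*np.arange(len(w))[s]).sum()/w[s].sum()
def analyse(tag,nosecols,noserows,scorerows,zs=.085,zn=.075):
    m=np.load(f"pics/{tag}.npz");o={k:m[k] for k in m.files};im=cv2.imread(f"pics/{tag}.png");g=im.astype(np.float32).mean(2)
    N=[(c,subrow(g,c,*noserows,"fall")) for a,b in nosecols for c in range(a,b)]
    N=np.array([x for x in N if x[1] is not None])
    M=m["m"];row=(scorerows[0]+scorerows[1])//2;cs=np.where(M[row])[0];cs=range(cs.min()+3,cs.max()-2)
    S=np.array([x for x in [(c,subrow(g,c,*scorerows,"min")) for c in cs] if x[1] is not None])
    nc,nd=fitline(plane("wrist",N,zn,o));sc,sd=fitline(plane("wrist",S,zs,o))
    # strip edges
    L=[];Rr=[]
    rs=np.where(M.sum(1)>15)[0]
    for r in range(rs.min()+5,rs.max()-5):
        c=np.where(M[r])[0];L.append((c.min()-.5,r));Rr.append((c.max()+.5,r))
    l=fitline(plane("wrist",np.array(L),zs,o));r_=fitline(plane("wrist",np.array(Rr),zs,o))
    if nd[0]<0:nd=-nd
    xn=np.array([nd[1],-nd[0]]) # outward
    ang=lambda v:np.degrees(np.arctan2(v[1],v[0]))
    fix=lambda v:v if v@xn>0 else -v
    ld,rd=fix(l[1]),fix(r_[1])
    print("nose pts",len(N),"score pts",len(S))
    print("xn ang",ang(xn),"strip edges",ang(ld),ang(rd),"score-normal",ang(fix(np.array([sd[1],-sd[0]]))))
    mid=(plane("wrist",S.mean(0),zs,o)[0])[:2]
    print("score mid",mid,"x in nose",(mid-nc)@xn*1000,"mm; xn",xn)
    n=lambda p,d:np.array([-d[1],d[0]])@(p-mid)*1000
    print("edge offsets from score mid L/R mm",n(l[0],ld),n(r_[0],rd))
    ends=plane("wrist",[[(M[rs.min()].nonzero()[0].mean()),rs.min()],[(M[rs.max()].nonzero()[0].mean()),rs.max()]],zs,o)
    print("ends from score",((ends[:,:2]-mid)@ld*1000).round(1), ends.round(3).tolist())
    T=T_world_tool(o);print("tool x ang",ang(T[:2,0]))
E
python3 - <<'E'
from meas import *
analyse("w2",[(220,276),(320,345)],(280,310),(195,218))
m=np.load("pics/w2.npz");d=m["d"];print(d[150,200:300:20],d[150,300],d[250,290:320:5])
E
```

```text
nose pts 81 score pts 31
xn ang -76.99321 strip edges -78.673615 -78.78544 score-normal -78.74653
score mid [0.61046635 0.10967373] x in nose -109.7716826721995 mm; xn [ 0.22506653 -0.9743434 ]
edge offsets from score mid L/R mm -18.778512614317577 19.27954392057525
ends from score [-109.4  150. ] [[0.58, 0.215, 0.085], [0.649, -0.036, 0.085]]
tool x ang 104.43985232109118
[0.33515322 0.33470047 0.33657944 0.3369049  0.3363345 ] 0.3267428 [0.3568139  0.35478386 0.35542354 0.35627738 0.35503662 0.3554606 ]
```

Call:
apply_moves(increments=[55, 25, -6, 0, 1.5, 55, 26, -5, 30, 1.6, 55, 0, 0, 50, 0, 55, 0, 0, 50, 0, 55, 0, 0, 25, 0, 52, 0, 0, 0, 0, 52, 0, 0, 0, 0])

```text
t: 3.8
eef_pos: [0.6052, 0.1721, 0.1117]
tool_rot: [0.005, 0.645, 0.764, -0.0]
contact_force: [-0.7, 0.8, 0.4]
gripper_width: 0.611
```

Run:
```python
from meas import *
meas("w3"); o=get_obs();print(o["gripper_width"],o["contact_force"])
T=T_world_tool(o);print(np.degrees(np.arctan2(T[1,0],T[0,0])))
d=T[:2,:2].T@(np.array([.5948,.1881])-T[:2,3]);print("tx ty mm",d*1000)
```

```text
p [0.88]
jv 0.008226794315275843 t 3.8 pos [0.6052 0.1721 0.1117] yaw [-0.1685  0.9857]
0.6080391375787061 [-0.23137935 -0.596511   -0.09146388]
99.71655922836885
tx ty mm [17.24096376 -7.69354186]
```

View pics/w3.png

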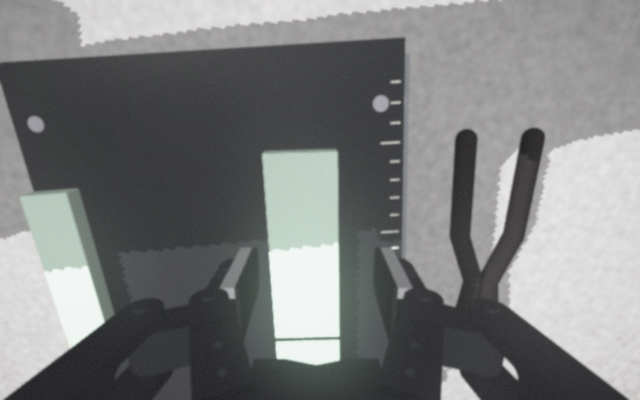

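Call:
apply_moves(increments=[48, 17, -8, 0, -1.6, 48, 0, 0, 0, 0])

```text
t: 4.15
eef_pos: [0.5946, 0.19, 0.114]
tool_rot: [0.006, 0.633, 0.774, 0.002]
contact_force: [-0.7, 0.2, -0.1]
gripper_width: 0.562
```

```bash
cat > st.py <<'E'
from h import *
import sys
o=get_obs()
T=T_world_tool(o);print(o["t"],T[:3,3].round(4),np.degrees(np.arctan2(T[1,0],T[0,0])),o["gripper_width"]*85.4,o["contact_force"].round(2),"tilt",T[:3,2].round(4))
if len(sys.argv)>2:
  d=T[:2,:2].T@(np.array([float(sys.argv[1]),float(sys.argv[2])])-T[:2,3]);print("tx ty mm",d*1000)
E
python3 st.py .5948 .1881
```

```text
4.15 [0.5946 0.19   0.114 ] 101.45155732060338 48.028759851711754 [-0.69  0.15 -0.08] tilt [ 0.011  -0.0049 -0.9999]
tx ty mm [-1.85437046 -0.17088375]
```

Call:
apply_moves(increments=[46, 0, 0, 18, 0, 46, 0, 0, 4, 0, 46, 0, 0, 0, 0])

```text
t: 4.53
eef_pos: [0.5948, 0.1897, 0.0905]
tool_rot: [0.006, 0.633, 0.774, 0.001]
contact_force: [0.2, 0.1, -0.6]
gripper_width: 0.537
```

```bash
python3 st.py .5948 .1881; python3 -c "
from meas import *
meas('w4')"
```

```text
4.525 [0.5948 0.1897 0.0905] 101.47228448245033 45.90004376542178 [ 0.25  0.14 -0.57] tilt [ 0.0113 -0.0054 -0.9999]
tx ty mm [-1.6054507  -0.33404593]
p [0.88]
jv 0.0084420823716174 t 4.525 pos [0.5948 0.1897 0.0905] yaw [-0.1989  0.98  ]
```

View pics/w4.png

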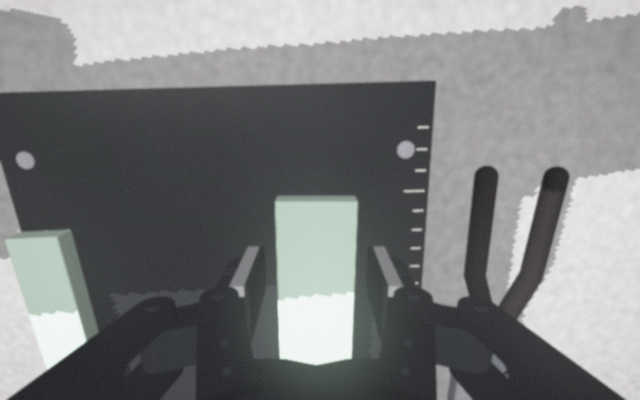

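Call:
apply_moves(increments=[46, 0, 0, 8, 0, 46, 0, 0, 2, 0, 46, 0, 0, 0, 0])

```text
t: 5.0
eef_pos: [0.5955, 0.1895, 0.0804]
tool_rot: [0.006, 0.633, 0.774, 0.002]
contact_force: [0.0, 0.4, -0.0]
gripper_width: 0.537
```

Call:
apply_moves(increments=[46, 0, 0, 3, 0, 46, 0, 0, 0, 0])

```text
t: 5.25
eef_pos: [0.5956, 0.1895, 0.0773]
tool_rot: [0.006, 0.633, 0.774, 0.002]
contact_force: [-0.2, -0.0, -0.7]
gripper_width: 0.538
```

Call:
apply_moves(increments=[46, 0, 0, 3, 0, 46, 0, 0, 0, 0])

```text
t: 5.5
eef_pos: [0.5956, 0.1895, 0.0742]
tool_rot: [0.006, 0.633, 0.774, 0.002]
contact_force: [0.2, -0.4, -0.2]
gripper_width: 0.538
```

Call:
apply_moves(increments=[44, 0, 0, 2, 0, 44, 0, 0, 0, 0])

```text
t: 5.75
eef_pos: [0.5962, 0.1898, 0.0736]
tool_rot: [0.007, 0.633, 0.774, 0.002]
contact_force: [-0.2, 0.5, -0.3]
gripper_width: 0.515
```

Call:
apply_moves(increments=[44, 0, 0, 2, 0, 44, 0, 0, 0, 0])

```text
t: 6.0
eef_pos: [0.5966, 0.19, 0.0737]
tool_rot: [0.007, 0.633, 0.774, 0.002]
contact_force: [0.2, -0.5, -0.6]
gripper_width: 0.51
```

Call:
apply_moves(increments=[44, 0, 0, 2, 0, 44, 0, 0, 0, 0])

```text
t: 6.25
eef_pos: [0.5968, 0.19, 0.0735]
tool_rot: [0.008, 0.633, 0.774, 0.002]
contact_force: [-0.5, -0.1, -0.4]
gripper_width: 0.517
```

```bash
python3 st.py .5948 .1881; python3 -c "
from meas import *
o=get_obs();print(o['q'].round(3),o['torque'],o['joint_torque'].round(1));meas('w5')"
```

```text
6.25 [0.5968 0.19   0.0735] 101.39642976167555 44.136308978861166 [-0.49 -0.1  -0.41] tilt [ 0.0153 -0.0065 -0.9999]
tx ty mm [-1.49589712 -2.34401365]
[-0.069  0.619 -0.472  1.783  0.386  0.821 -0.531] [0.04973337 0.01666147 0.00191123] [ -0.  -59.7  -6.7 -22.    0.1  -0.1  -0. ]
p [0.65]
jv 0.004303733196690632 t 6.25 pos [0.5968 0.19   0.0735] yaw [-0.1976  0.9802]
```

View pics/w5.png

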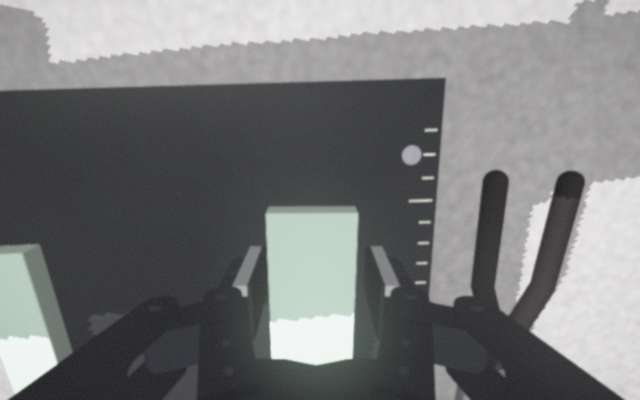

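Call:
apply_moves(increments=[44, 0, -2, -2, 0, 44, 0, 0, 0, 0], squeeze=30)

```text
t: 6.6
eef_pos: [0.5946, 0.1896, 0.0747]
tool_rot: [0.008, 0.633, 0.774, 0.002]
contact_force: [0.1, -0.2, -0.3]
gripper_width: 0.513
```

```bash
python3 st.py .5948 .1881
```

```text
6.6 [0.5946 0.1896 0.0747] 101.3982826892895 43.824162783673344 [ 0.08 -0.2  -0.27] tilt [ 0.0148 -0.0061 -0.9999]
tx ty mm [-1.54335655 -0.1212869 ]
```

Call:
apply_moves(increments=[40, 0, 0, 0, 0, 37, 0, 0, 0, 0, 35, 0, 0, 0, 0], squeeze=30)

```text
t: 6.98
eef_pos: [0.5946, 0.1896, 0.0746]
tool_rot: [0.008, 0.633, 0.774, 0.002]
contact_force: [-0.8, 0.5, 1.7]
gripper_width: 0.438
```

```bash
python3 st.py .5948 .1881;python3 -c "
from meas import *
meas('w6')"
```

```text
6.975 [0.5946 0.1896 0.0746] 101.39141364303354 37.42893766902663 [-0.76  0.49  1.69] tilt [ 0.0146 -0.0062 -0.9999]
tx ty mm [-1.4960668  -0.11861402]
p [0.59]
jv 0.0024285343813921336 t 6.975 pos [0.5946 0.1896 0.0746] yaw [-0.1975  0.9803]
```

View pics/w6.png

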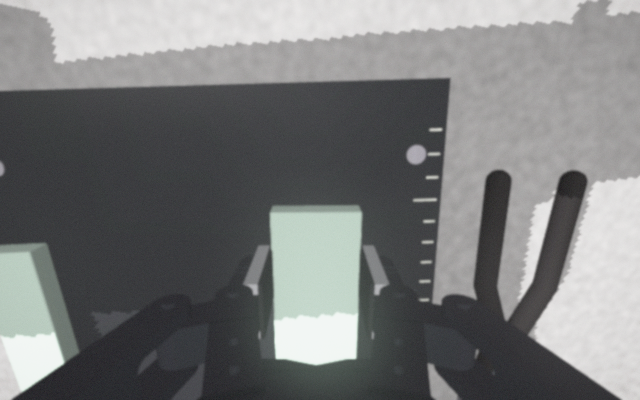

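Call:
apply_moves(increments=[33, -5, 0, 0.4, 0, 33, -8, 0, 0.3, -0.4, 33, -8, 0, 0.3, -0.4, 33, -8, 0, 0.3, -0.4, 33, 0, 0, 0.3, 0], squeeze=40)

```text
t: 7.7
eef_pos: [0.6013, 0.1632, 0.0746]
tool_rot: [0.007, 0.624, 0.781, 0.005]
contact_force: [-2.1, 1.4, 6.9]
gripper_width: 0.431
```

```bash
python3 st.py .5948 .1881;python3 - <<'E'
from meas import *
meas('w7')
for c in ["side"]:
    im,d=read_camera(c);cv2.imwrite("pics/s7.png",cv2.resize(im[160:310,225:385],None,fx=4,fy=4,interpolation=cv2.INTER_CUBIC))
E
```

```text
7.7 [0.6013 0.1632 0.0746] 102.79845016354439 36.83846119340157 [-2.09  1.39  6.92] tilt [ 1.670e-02 -6.000e-04 -9.999e-01]
tx ty mm [25.69814483 -0.79666844]
p [0.93, 0.28]
jv 0.003979714673301785 t 7.7 pos [0.6013 0.1632 0.0746] yaw [-0.2215  0.9751]
```

View pics/w7.png

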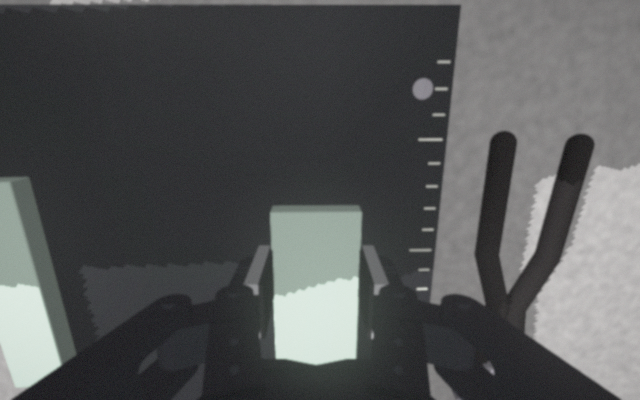

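View pics/s7.png

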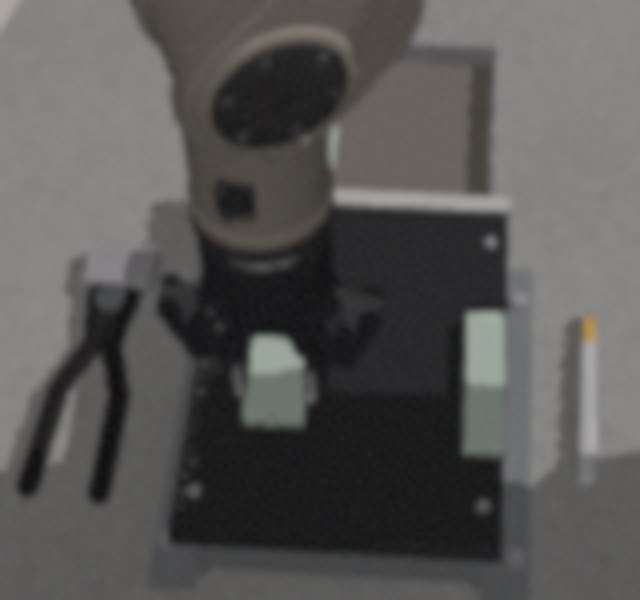

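Call:
apply_moves(increments=[33, -6, 0, 0.2, -0.2, 33, -9, 0, 0.3, 0, 33, -9, 0, 0.3, 0, 33, -9, 0, 0.3, 0, 33, -9, 0, 0.3, 0, 33, -9, 0, 0.3, 0, 33, -6, 0, 0.3, 0, 33, 0, 0, 0.3, 0])

```text
t: 8.85
eef_pos: [0.6165, 0.1056, 0.0748]
tool_rot: [0.007, 0.622, 0.783, 0.008]
contact_force: [-2.0, 3.6, 7.5]
gripper_width: 0.429
```

```bash
python3 st.py .5948 .1881;python3 - <<'E'
from meas import *
meas('w8')
for c in ["side","top"]:
    im,d=read_camera(c);cv2.imwrite(f"pics/{c}8.png",im)
    for th in ["strip","score_line"]:
        r=outline_of(c,th);print(c,th,[(round(x["p"],2),np.round(x["extent"])) for x in r[:3]])
    im=im[120:260,215:385] if c=="top" else im[160:310,225:385]
    cv2.imwrite(f"pics/{c}8z.png",cv2.resize(im,None,fx=4,fy=4,interpolation=cv2.INTER_CUBIC))
xn=np.array([.2251,-.9743]);print("TCP xn",((get_obs()["eef_pos"][:2]-[.6105,.1097])@xn)*1000-109.8)
E
```

```text
8.85 [0.6165 0.1056 0.0748] 103.06683584280051 36.657744389895136 [-1.95  3.59  7.48] tilt [ 0.0204  0.0041 -0.9998]
tx ty mm [85.25488504 -2.46434991]
p [0.86]
jv 0.005165530333487824 t 8.85 pos [0.6165 0.1056 0.0748] yaw [-0.2261  0.9741]
side strip [(0.33, array([372., 130.,  34.,  33.]))]
side score_line [(0.56, array([295., 235.,  18.,  23.])), (0.37, array([373., 260.,   7.,  43.]))]
top strip [(0.7, array([326., 161.,  39.,  14.]))]
top score_line []
TCP xn -104.48795211302391
```

View pics/w8.png

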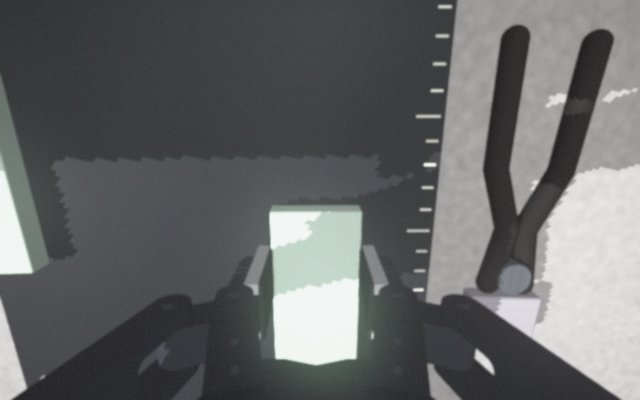

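View pics/side8z.png

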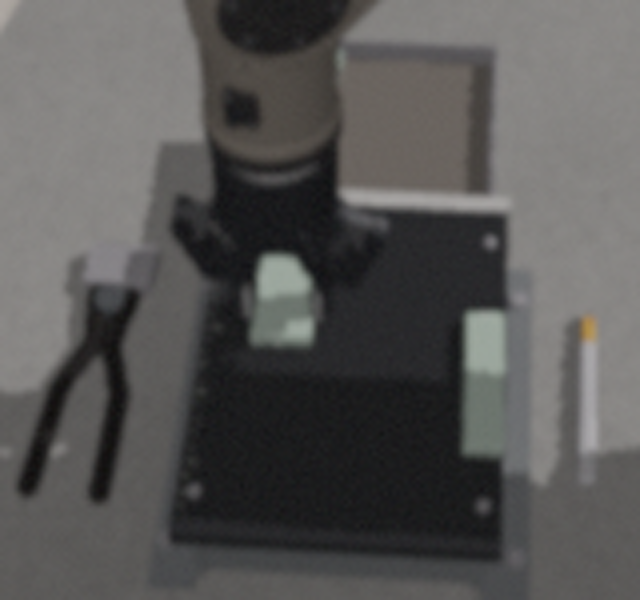

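View pics/top8z.png

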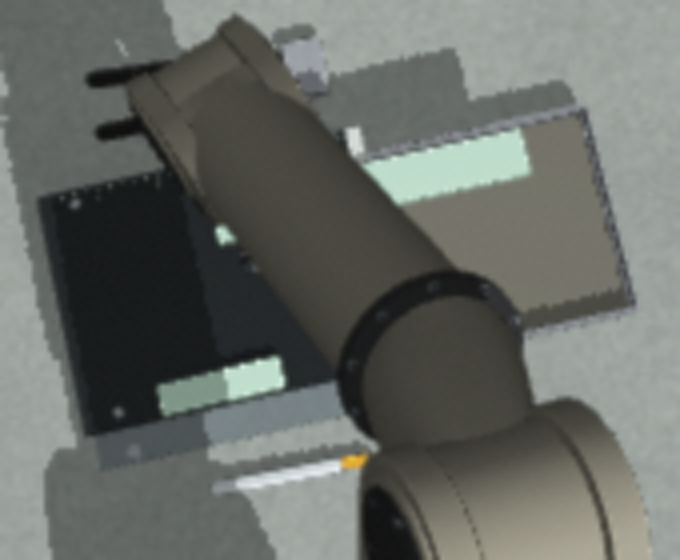

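Call:
apply_moves(increments=[33, -8, 0, 0.1, 0, 33, -9, 0, 0.2, 0, 33, -4, 0, 0.2, 0, 33, 0, 0, 0.2, 0])

```text
t: 9.75
eef_pos: [0.6218, 0.0834, 0.0747]
tool_rot: [0.007, 0.622, 0.783, 0.009]
contact_force: [-1.3, 5.3, 5.7]
gripper_width: 0.431
```

```bash
cat > chk.py <<'E'
from meas import *
import sys
tag=sys.argv[1]
meas(tag)
o=get_obs()
xn=np.array([.2251,-.9743]);print("TCP xn",((o["eef_pos"][:2]-[.6105,.1097])@xn)*1000-109.8, "want -81.5")
E
python3 st.py; python3 chk.py w9
```

```text
9.75 [0.6218 0.0834 0.0747] 103.07707252839654 36.79683005173845 [-1.31  5.27  5.73] tilt [ 0.021   0.0051 -0.9998]
p [0.55]
jv 0.006517612017042537 t 9.75 pos [0.6218 0.0834 0.0747] yaw [-0.2263  0.9741]
TCP xn -81.70082071956351 want -81.5
```

Run:
```python
from meas import *
for t in ["w4","w5","w6","w7","w8","w9"]:
    g=cv2.imread(f"pics/{t}.png").astype(np.float32).mean(2)
    rows=[subrow(255-g,c,185,225,"fall") for c in range(285,346)]
    rr=np.array([r for r in rows if r]);
    m=np.load(f"pics/{t}.npz");o={k:m[k] for k in m.files};T=T_world_tool(o)
    P=plane("wrist",[(315,np.median(rr))],.085,o)[0]-T[:3,3]; print(t,np.median(rr),(T[:3,:3].T@P*1000).round(1))
im,d=read_camera("top");cv2.imwrite("pics/top9.png",im)
r=outline_of("top","strip");print([x["p"] for x in r])
v=cv2.resize(im[140:185,295:355],None,fx=12,fy=12,interpolation=cv2.INTER_CUBIC);cv2.imwrite("pics/top9z.png",v)
```

```text
w4 195.15063567284267 [31.1 -0.   5.2]
w5 205.74188283242148 [ 31.2   0.  -11.8]
w6 204.9024437981303 [ 31.2   0.  -10.7]
w7 204.83534100663533 [ 31.2   0.  -10.5]
w8 211.04860123924777 [ 28.5   0.  -10.3]
w9 210.98119386381998 [ 28.5   0.  -10.3]
[]
```

View pics/top9z.png

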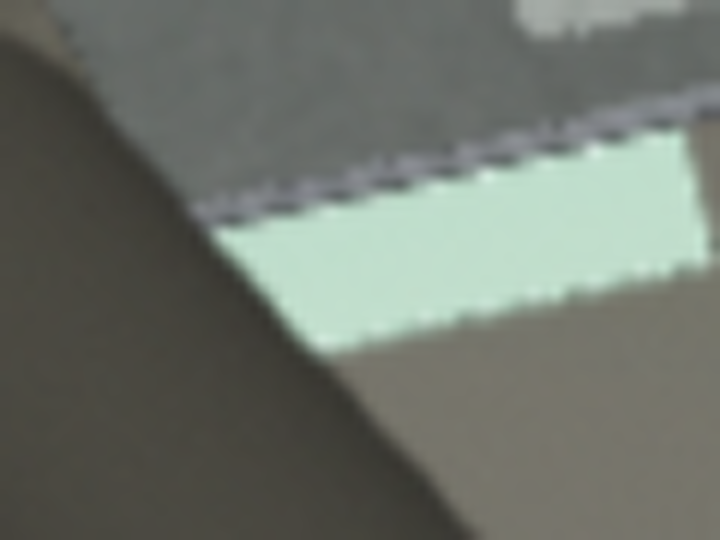

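View pics/w9.png

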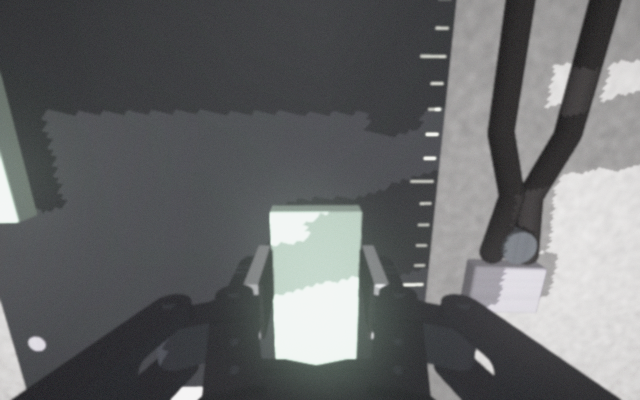

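```bash
python3 - <<'E'
from h import *
# far-end midpoint, before (zoom of top0: (470,172)-(482,218) scaled 4.5,4.2) and after
b=plane("top",[(215+476/4.5-.4,120+195/4.2-.4)],.085)[0]
a=plane("top",[(295+698/12-.45,140+193/12-.45)],.085)[0]
xn=np.array([.2251,-.9743])
n=plane("top",[(305.3,151.3),(318.4,210.1)],.075).mean(0)
print(a,b,(a-b)[:2]@xn*1000,"end rel nose",(a-n)[:2]@xn*1000)
# w9 right-hand scale / tail; wrist far view of tail vs nose visible?
E
python3 st.py
```

```text
[ 0.67265701 -0.14318355  0.085     ] [ 0.63756078 -0.03759454  0.085     ] 110.77553622554763 end rel nose 148.15497733662988
9.95 [0.6218 0.0835 0.0748] 103.0866125782487 37.15309674147585 [-1.29  4.37  5.5 ] tilt [ 0.0211  0.0048 -0.9998]
```

```bash
python3 - <<'E'
from h import *
def pts(c,im,d,poly,o=None):
    m=np.zeros(d.shape,np.uint8);cv2.fillPoly(m,[np.array(poly,np.int32)],1)
    v,u=np.nonzero((m>0)&(d>0));K=get_calibration(c)["mtx"];z=d[v,u];T=world_from_cam(c,o)
    return np.c_[(u-K[0,2])/K[0,0]*z,(v-K[1,2])/K[1,1]*z,z]@T[:3,:3].T+T[:3,3]
xn=np.array([.2251,-.9743]);yn=np.array([.9743,.2251])
def fit(P):
    A=np.c_[(P[:,:2]-P[:,:2].mean(0))@xn,(P[:,:2]-P[:,:2].mean(0))@yn,np.ones(len(P))]
    s,res,_,_=np.linalg.lstsq(A,P[:,2],rcond=None);e=P[:,2]-A@s
    C=np.linalg.inv(A.T@A)*e.var();return "slope x %.4f y %.4f z %.4f"%tuple(s),"se",np.sqrt(np.diag(C)).round(4),len(P)
d0=np.load("pics/top0.npy");print("before",fit(pts("top",None,d0,[(287,168),(319,161),(320,167),(288,174)])))
for i in range(3):
    im,d=read_camera("top");print("top now",fit(pts("top",None,d,[(317,157),(350,152),(352,160),(323,167)])))
o=get_obs();im,d=read_camera("wrist");print("wrist now",fit(pts("wrist",None,d,[(276,214),(355,214),(353,340),(279,340)],o)))
m=np.load("pics/w6.npz");print("wrist w6",fit(pts("wrist",None,m["d"],[(276,214),(355,214),(353,340),(279,340)],{k:m[k] for k in m.files})))
m=np.load("pics/w2.npz");print("w2 strip",fit(pts("wrist",None,m["d"],[(285,95),(320,95),(312,240),(283,240)],{k:m[k] for k in m.files})))
E
python3 st.py
```

```text
before ('slope x -0.0034 y -0.1029 z 0.0846', 'se', array([0.0073, 0.0336, 0.0002]), 238)
top now ('slope x 0.0390 y -0.6050 z 0.0823', 'se', array([0.0201, 0.051 , 0.0006]), 341)
top now ('slope x 0.0321 y -0.6017 z 0.0825', 'se', array([0.0199, 0.0507, 0.0006]), 343)
top now ('slope x 0.0389 y -0.6073 z 0.0830', 'se', array([0.0203, 0.0516, 0.0006]), 343)
wrist now ('slope x -0.0021 y 0.0069 z 0.0863', 'se', array([0.0003, 0.0006, 0.    ]), 9803)
wrist w6 ('slope x -0.0015 y -0.0001 z 0.0862', 'se', array([0.0003, 0.0006, 0.    ]), 9795)
w2 strip ('slope x -0.0012 y 0.0001 z 0.0863', 'se', array([0.0003, 0.0011, 0.    ]), 4804)
10.15 [0.6218 0.0835 0.0748] 103.08916862290499 36.68535187754852 [-0.34  3.93  6.85] tilt [ 0.0211  0.0047 -0.9998]
```

Call:
apply_moves(increments=[33, 0, 0, 0.5, 0, 33, 0, 0, 0.5, 0], squeeze=25)

```text
t: 10.4
eef_pos: [0.6218, 0.0835, 0.0747]
tool_rot: [0.006, 0.622, 0.783, 0.009]
contact_force: [-3.5, 5.4, 9.7]
gripper_width: 0.427
```

```bash
python3 st.py; python3 chk.py w10
python3 - <<'E'
from h import *
g=cv2.imread("pics/w10.png");cv2.imwrite("pics/w10z.png",cv2.resize(g[180:360,240:390],None,fx=3,fy=3))
E
```

```text
10.4 [0.6218 0.0835 0.0747] 103.08094669736475 36.50839111804873 [-3.5   5.42  9.67] tilt [ 0.0211  0.0058 -0.9998]
p [0.61]
jv 0.005051775221692711 t 10.4 pos [0.6218 0.0835 0.0747] yaw [-0.2263  0.9741]
TCP xn -81.70124639079623 want -81.5
```

View pics/w10z.png

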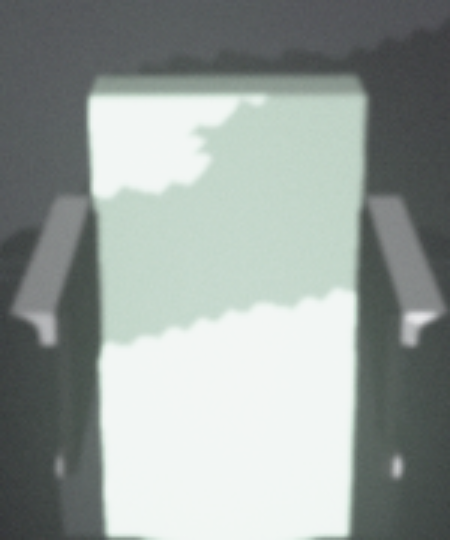

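```bash
python3 -c "
from station import *
print(hand_in())"
```

```text
the job is handed in; nothing more can be done
None
```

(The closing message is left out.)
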